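# Set the turner's sprung calipers to their mark and hold them

## Robot

A 6-joint arm with a two-finger parallel gripper is mounted at the origin on the work surface. World frame = base frame: x ahead of the robot, y to its left, z up, the work surface at z = 0. Lengths are in mm, angles in degrees, forces in N, time in s.
With the tool pointing down it reaches from about 325 to 1000 mm from the base axis. Payload 5.1 kg.
Tool frame: the origin (TCP) lies midway between the tips of the shut fingers; the grasp point (between the pads) lies 19 mm behind it; x points along the fingers, z is the direction in which the jaws open and shut, and the axes are right-handed (so a half turn about x gives the same grasp; the last joint's range is limited). The gripper opens to 85 mm and grips with 20 to 120 N. Pads are 22 mm wide; open, the fingers measure 114 mm over their backs; the gripper's body (76 mm by 85 mm) begins 54 mm behind the grasp point. The pads swing forward as they close: fully open they stand 13 mm farther back than shut.
Start: joints at [-4.733, 7.093, 94.555, -0, 78.352, -4.733], TCP at [649.988, -0.028, 231.322] pointing down, gripper open.
Joint ranges: [-149.61, 149.61], [-58.7, 133.49], [1.44, 155.28], [-77.14, 257.14], [18.33, 153.61], [-166.67, 166.67]. Speed limits (degrees/s): [147.25, 147.25, 180, 180, 180, 180].

## Interface

Orientations are given as [roll, pitch, yaw] about the fixed x, y, z axes, in that order (R = Rz(yaw) Ry(pitch) Rx(roll)).
In Python, from cell import manip, grab_frame, camera_model gives the robot as it stands.
- The arm moves only by the tool carry_out, never from a script. Its argument "increments" is a list of rows, each a list of 3 entries, a list of its own where there are three numbers: the shift along the world's x, y, z in m, then the turn, a rotation vector about the world's x, y, z in degrees, then the finger opening in m, from 0 to 0.0854. In form: [[[tx, ty, tz], [rx, ry, rz], grip], ...]. A call has exactly 8 rows; each row is the pose to reach, as a shift and turn from the pose commanded when the call began; what a row does not reach only later rows make up. A row lasts 1/12 s, in which the tool goes at most 41.7 mm and 7.16 degrees, less where a joint would pass 70% of its speed; a pose out of reach is approached as far as the arm can. A call with a gripper value outside its range is refused whole. The fingers move at their own pace and stop on an object; "force" is the grip in N (left out, the last holds). Time passes only in rows, so rows that repeat a pose let the fingers close, or fill a call up. It gives the time, the measured TCP pose, the force and the opening at its end, in the units of the state.
- manip.observe(): the state, without advancing time (a new reading comes with each control period).
- grab_frame(name): name is "scene" or "side" or "wrist"; returns the picture (400x640x3 uint8, red, green, blue); there is no depth.
- camera_model(name): a dict with "vfov" (degrees; the focal length in pixels is half the picture's height over the tangent of half this angle, whatever the lens; pixels are square), "cx", "cy" (the principal point, pixels), "pose" (4x4, takes a point from camera to world coordinates). Camera axes: x right, y up, looking along -z (the intrinsics and any distortion apply to the point x, -y, -z); pixel columns grow to the right and rows downward; lengths in mm; the calibration is good to about 2 mm. A picture is of the moment at which its call begins: read the wrist's pose just before it. camera_model takes no time and is no camera call; for the wrist camera it gives the pose at the moment of the call.
- manip.finish_job(): hands the job in, once; it reports no verdict.
The state is a dict: "t": time; "joint_positions": joint angles; "joint_vel": joint speeds; "joint_torque": joint torques, N m; "tool_pos": TCP position; "eef_rot": TCP orientation; "ft_force": force on the tool from outside, world axes, zero at the start; "torque": the same for the moment, N m; "gripper_width": opening from 0.0 (shut) to 1.0 (fully open).
Only numpy, scipy, OpenCV 4.12 (cv2) and the standard library are available. Lean on these libraries where they do the work, as an engineer would, in place of code of your own. Each camera call takes 0.05 s, during which the arm holds its last target.

## Task

Slide the cover of the wooden box all the way open, take hold of the sprung calipers inside by their two legs and lift them about 10 cm above the box. Squeeze them until the moving leg lies exactly under the brass rider that marks the wanted tip gap (without touching the rider), and finish while still holding the calipers up there at that gap, steady. Leave the cover open and the other things on the bench where they are.

Things in the scene. Friction and masses are not known exactly. Their poses are not given: they have to be found in the camera images.
- box: Fixed wooden box, 190 (its x) x 285 (its y) mm, walls 5 mm. Origin: centre of its underside, on the bench. A divider across its middle makes two compartments 180 x 135 mm inside: the calipers' one at +y, the other at -y with two finials. End walls and divider 46 mm high, long side walls (x = +-92.5 mm) 55 mm high.
- bay (a point): Centre of the floor of the calipers' compartment, 70 mm from the box's middle towards the box's +y, 5 mm above the bench; axes as the box's. Two rests, 12 mm high and 8 mm wide, run along y at x = -55 and +55 mm from here; the calipers lie flat on them.
- cover (a joint): Sliding plywood cover of the box, 178 x 142 x 6 mm, underside 46 mm above the bench. 0 = over the calipers' compartment; grows as it slides along the box's -y; 0.14 m = fully open at its end stop, over the other compartment. Starts between 0 and 0.05. About 1.5 N moves it; it stays where left.
- cover_handle (a point): Grip point of the cover's handle, a dark wooden bar 60 mm long (box's x), 14 mm thick (box's y), rising 30 mm above the cover to 82 mm above the bench. The point lies in the middle of the bar, 72 mm above the bench; axes as the box's.
- calipers: Loose sprung steel calipers (big tweezers), V-shaped, 105 to 150 g, lying flat. Origin: on the pivot axis at the closed end, underside (17 mm above the bench at first). x: along the plain leg's centreline to its tip; y: to the moving leg's side; z up. Legs 6 mm wide, 14 mm high, tips 140 mm from the pivot; round head of 13 mm radius. The V's midline lies within 0.1 rad of the box's x, tips to +x.
- pinch (a point): Point on the plain leg's centreline, 72 mm from the pivot, 7 mm above the underside; axes as the calipers'. Each leg has a 30 mm long finger flat on its outside here, standing out to 7.5 mm from the leg's centreline; the two flats are parallel when the legs stand at 0.2 rad, and 41 mm apart when sprung open: pinch there. Centre of mass about 70 mm from the pivot.
- leg (a joint): Closing angle of the moving leg, rad: 0 = fully sprung open, 0.33 = nearly shut. The angle between the legs' centrelines is 0.36 minus this value. A spring opens it: pinched at the finger flats it pushes back with about 5 N when open, 11 N at 0.2.
- rider: Brass block 14 (x) x 6 (y) x 5 mm with a 4 mm nose towards the tips, on the cross bar. Origin: centre of its underside, axes as the calipers'. Its y in the calipers' frame (16 to 30 mm, stiffly set) is where the moving leg's centreline must cross the bar: wanted angle between the legs = atan(y / 115 mm). Not to be touched.
- mark (a point): Top middle of the rider; axes as the calipers'. The cross bar under it is flat, 8 mm wide, fixed to the plain leg 115 mm from the pivot, from y = -3 to +63 mm, and passes over the moving leg, 14 to 17 mm above the calipers' underside.
- pointer (a point): Point on the top face and centreline of the moving leg, 117 mm from the pivot; its x runs along that leg to the tip. The gap is right when this point and mark have the same y in the calipers' frame: seen from above, the leg lies under the rider (both 6 mm wide).
- finial1: Loose little turned finial, 28 mm wide, 36 mm high, standing in the other compartment. Origin: centre of its underside. Bystander.
- finial2: Loose finial like finial1. Bystander.
- spindle: Loose turned spindle 200 mm long, 26 mm thick with square ends, lying beyond the box along the box's y. Origin: middle of its underside. Bystander.
- blank: Loose wooden blank 160 x 35 x 35 mm. Origin: centre of its underside. Bystander.
- chisel: Loose hand tool, 220 mm long, with a handle. Origin: at its middle, underneath. Bystander.
- oil: Loose amber bottle, 60 mm wide, 150 mm high. Origin: centre of its underside. Bystander.
- cup: Loose terracotta cup, 80 mm wide, 90 mm high. Origin: centre of its underside. Bystander.

How it is judged:
By the outcome, as a careful person would: the job done as asked, in the order asked, and still so for the second after the job is handed in, while the arm keeps its last pose, push and grip.
It also fails if it takes over 51 s, if anything falls off the work surface, if the arm or the gripper's body presses on something with over 40 N, if the wrist force passes 120 N, or if a joint passes its speed limit or range.

## Working session

There is one attempt and no reset: what is moved stays moved. The work goes in short steps, Python scripts to look and compute and a tool call to move; the robot and the scene stay as the last step left them, time stands still between calls to the robot, and variables do not carry over. Pictures are saved under pics/ and viewed, and the job is handed in when it is done.

Besides the shell and the picture viewer there is one more tool, called by a JSON object that holds its "name" and its "arguments". carry_out: Moves the arm, as the interface text tells. Its arguments: {"type":"object","properties":{"increments":{"type":"array","items":{"type":"array"}},"force":{"type":"number"}},"required":["increments"]}

```bash
ls; mkdir -p pics; python3 - <<'E'
from cell import manip, grab_frame, camera_model
import cv2
print(manip.observe())
for n in ["scene","side","wrist"]:
    m=camera_model(n);print(n,m)
    cv2.imwrite(f"pics/{n}0.png",grab_frame(n)[:,:,::-1])
E
```

```text
pics
{'t': 0.0, 'joint_positions': array([-4.73149721e+00,  7.13395629e+00,  9.46350417e+01, -1.44261167e-03,
        7.83518386e+01, -4.73191758e+00]), 'joint_vel': array([ 0.02161719, -0.0996789 ,  0.04091364, -0.00389743, -0.02035521,
        0.0443237 ]), 'joint_torque': array([ 3.96925461e-04, -4.23608243e+01, -3.65454090e+01,  2.94756808e-05,
        6.89593100e-03,  2.82237529e-06]), 'tool_pos': array([6.49380796e+02, 2.82328592e-02, 2.30037919e+02]), 'eef_rot': array([175.93770005,  89.87915511, 175.93841318]), 'ft_force': array([-0.4683285 ,  0.0656119 , -0.66557715]), 'torque': array([0.00984535, 0.02666036, 0.0035386 ]), 'gripper_width': 0.9974129031323478}
scene {'vfov': 51.97534907022786, 'cx': 318.58052210069616, 'cy': 199.20294783630274, 'pose': array([[-3.11450863e-01, -5.47882577e-01,  7.76416796e-01,
         1.41015074e+03],
       [ 9.50151298e-01, -1.67063109e-01,  2.63253546e-01,
         2.64297146e+02],
       [-1.45214272e-02,  8.19703970e-01,  5.72603291e-01,
         7.22870969e+02],
       [ 0.00000000e+00,  0.00000000e+00,  0.00000000e+00,
         1.0000
[... 182 characters left out ...]
0e+02],
       [-1.18660069e-01, -6.35997860e-01,  7.62513285e-01,
         8.71424862e+02],
       [-1.01995722e-02,  7.68679035e-01,  6.39553367e-01,
         8.29520035e+02],
       [ 0.00000000e+00,  0.00000000e+00,  0.00000000e+00,
         1.00000000e+00]])}
wrist {'vfov': 68.38961503167985, 'cx': 317.93018971509457, 'cy': 200.96841662323064, 'pose': array([[ 9.99999723e-01, -3.39687514e-04,  6.62843918e-04,
         6.50037991e+02],
       [ 1.42063372e-04,  9.60594959e-01,  2.77951983e-01,
         6.98428724e+01],
       [-7.31141344e-04, -2.77951811e-01,  9.60594741e-01,
         3.73791874e+02],
       [ 0.00000000e+00,  0.00000000e+00,  0.00000000e+00,
         1.00000000e+00]])}
```

View pics/scene0.png

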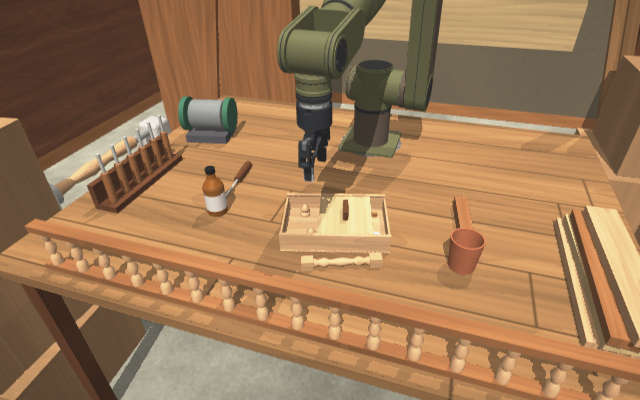

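View pics/side0.png

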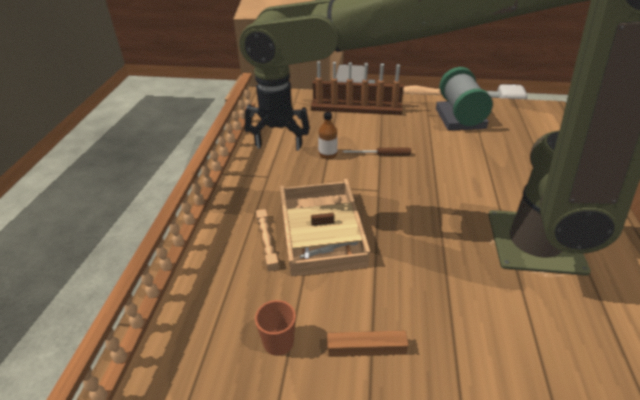

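View pics/wrist0.png

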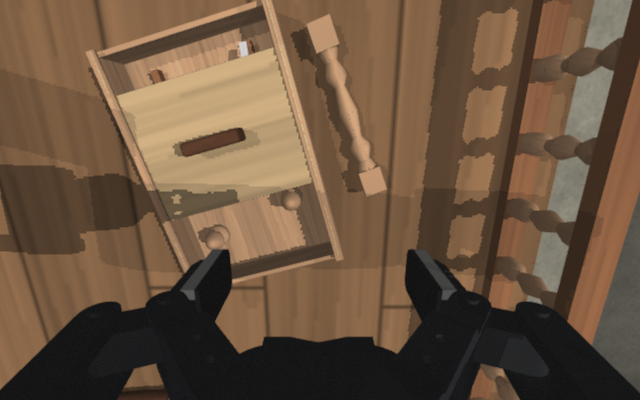

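The wrist view shows the box at about (90–340, 0–285), turned by roughly 17°. The handle is at (212,142), the finials at (217,236) and (291,200), and the calipers' compartment is at the top.

```bash
cat > h.py <<'E'
import numpy as np,cv2
def K(m):
    f=200/np.tan(np.radians(m["vfov"]/2)); return f,m["cx"],m["cy"]
def ray(m,p):
    f,cx,cy=K(m);d=np.array([(p[0]-cx)/f,-(p[1]-cy)/f,-1.]);P=m["pose"]
    return P[:3,3],P[:3,:3]@d
def onz(m,p,z):
    o,d=ray(m,p);return o+d*(z-o[2])/d[2]
def proj(m,X):
    f,cx,cy=K(m);P=m["pose"];c=P[:3,:3].T@(np.asarray(X)-P[:3,3])
    return np.array([cx+f*c[0]/-c[2],cy-f*c[1]/-c[2]])
E
python3 - <<'E'
from cell import manip, grab_frame, camera_model
from h import *
im=cv2.imread("pics/wrist0.png");m=camera_model("wrist")
hsv=cv2.cvtColor(im,cv2.COLOR_BGR2HSV)
mk=((im.max(2)<110)&(hsv[:,:,1]>100)).astype(np.uint8)*255
sub=np.zeros_like(mk);sub[115:170,165:260]=mk[115:170,165:260]
cs,_=cv2.findContours(sub,0,2);c=max(cs,key=cv2.contourArea);r=cv2.minAreaRect(c);print(r)
for p in cv2.boxPoints(r):print(p,onz(m,p,82))
z=cv2.resize(im[0:290,70:370],None,fx=2.6,fy=2.0,interpolation=cv2.INTER_CUBIC);cv2.imwrite("pics/z0.png",z)
for p in [(88,52),(268,0),(342,258)]:print(p,onz(m,p,55))
E
```

```text
((212.21697998046875, 141.50942993164062), (14.28549861907959, 65.52098846435547), 74.05460357666016)
[178.75471 143.64151] [513.87834343  43.66419209  82.        ]
[241.75471 125.6415 ] [576.70353046  60.73094687  82.        ]
[245.67924 139.37735] [579.5944808   47.76804178  82.        ]
[182.67924 157.37735] [516.00534873  30.25904429  82.        ]
(88, 52) [423.6092023  130.11948636  55.        ]
(268, 0) [602.88052753 174.60850881  55.        ]
(342, 258) [678.71586876 -93.39770033  55.        ]
```

View pics/z0.png

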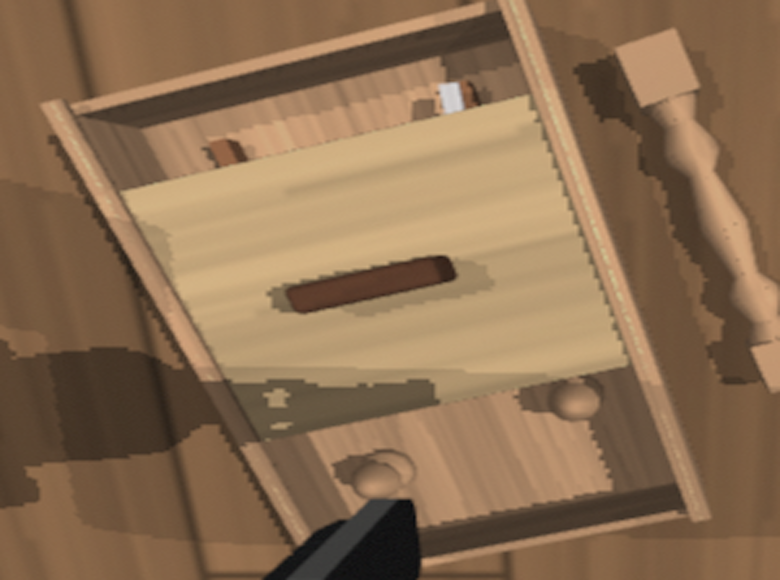

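```bash
python3 - <<'E'
from cell import manip, grab_frame, camera_model
from h import *
m=camera_model("wrist")
P=[onz(m,p,52) for p in [(116.9,95),(273.8,48.5),(311.5,182.5),(170.8,220)]]
for i in range(4):
    d=P[(i+1)%4]-P[i];print(P[i].round(1),np.hypot(*d[:2]).round(1),np.degrees(np.arctan2(d[1],d[0])).round(2))
print(np.mean(P,0))
for n,b in [("scene",(255,180,420,280)),("side",(250,160,390,290))]:
    im=cv2.imread(f"pics/{n}0.png");x0,y0,x1,y1=b
    cv2.imwrite(f"pics/z{n}.png",cv2.resize(im[y0:y1,x0:x1],None,fx=4.5,fy=4.5,interpolation=cv2.INTER_CUBIC))
E
```

```text
[442.6  90.4  52. ] 169.3 14.86
[606.2 133.8  52. ] 140.5 -74.93
[642.7  -1.8  52. ] 169.5 -164.77
[479.2 -46.4  52. ] 141.6 104.99
[542.67521964  44.01503865  52.        ]
```

View pics/zscene.png

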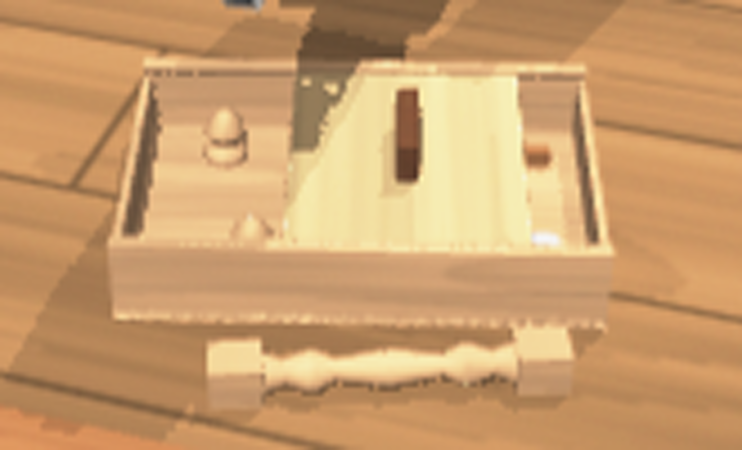

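View pics/zside.png

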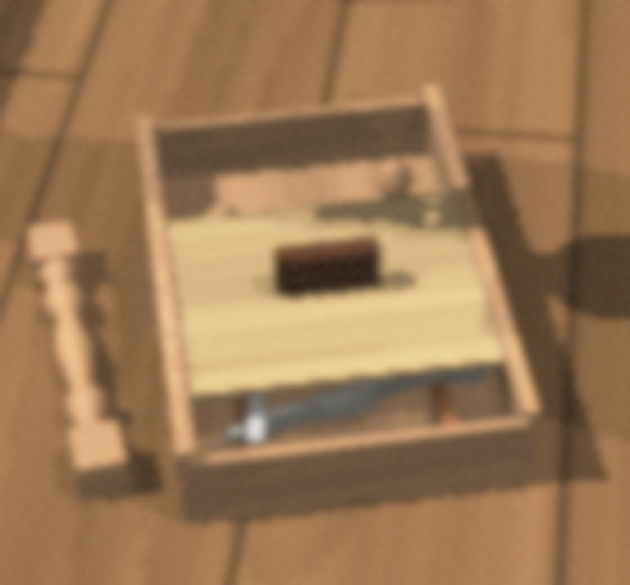

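{"name": "carry_out", "arguments": {"increments": [[[-0.02,0.01,-0.01],[0,0,-7],0.0854],[[-0.04,0.02,-0.02],[0,0,-14],0.0854],[[-0.06,0.03,-0.03],[0,0,-21],0.0854],[[-0.08,0.035,-0.04],[0,0,-28],0.0854],[[-0.1,0.04,-0.05],[0,0,-35],0.0854],[[-0.105,0.0455,-0.06],[0,0,-42],0.0854],[[-0.105,0.0455,-0.06],[0,0,-49],0.0854],[[-0.105,0.0455,-0.06],[0,0,-56],0.0854]]}}

```text
t: 0.82
tool_pos: [543.5, 45.8, 169.9]
eef_rot: [-125.1, 89.9, 178.6]
ft_force: [-0.1, 0.1, 0.9]
gripper_width: 1.0
```

{"name": "carry_out", "arguments": {"increments": [[[0,0,0],[0,0,-7],0.0854],[[0,0,0],[0,0,-14],0.0854],[[0,0,0],[0,0,-19],0.0854],[[0,0,-0.01],[0,0,-19],0.0854],[[0,0,-0.02],[0,0,-19],0.0854],[[0,0,-0.02],[0,0,-19],0.0854],[[0,0,-0.02],[0,0,-19],0.0854],[[0,0,-0.02],[0,0,-19],0.0854]]}}

```text
t: 1.48
tool_pos: [544.7, 45.5, 150.7]
eef_rot: [-104.3, 89.9, -179.3]
ft_force: [-0.2, -0.4, 1.0]
gripper_width: 0.997
```

```bash
python3 - <<'E'
from cell import manip, grab_frame, camera_model
from h import *
s=manip.observe();print(s['t'],s['tool_pos'],s['eef_rot'],s['ft_force'],s['gripper_width'])
m=camera_model("wrist");print(m['pose'][:3,3]);cv2.imwrite("pics/w1.png",grab_frame("wrist")[:,:,::-1])
# predicted handle top corners, box yaw 15
for h in (28,):
  c=np.array([551.2-h*.259,18.4+h*.966,82]);u=np.array([.966,.259,0]);v=np.array([-.259,.966,0])
  for a,b in ((-30,-7),(30,-7),(30,7),(-30,7)):print(proj(m,c+a*u+b*v).round(1))
E
```

```text
1.4833 [544.7072712   45.46561108 150.72760812] [-104.33928089   89.94046583 -179.28954773] [-0.16196505 -0.40893878  0.95147688] 0.9968088674327015
[613.20649252  63.1623092  294.29995319]
[325.5 249.9]
[326.1 174.9]
[307.  174.9]
[307.7 249.9]
```

View pics/w1.png

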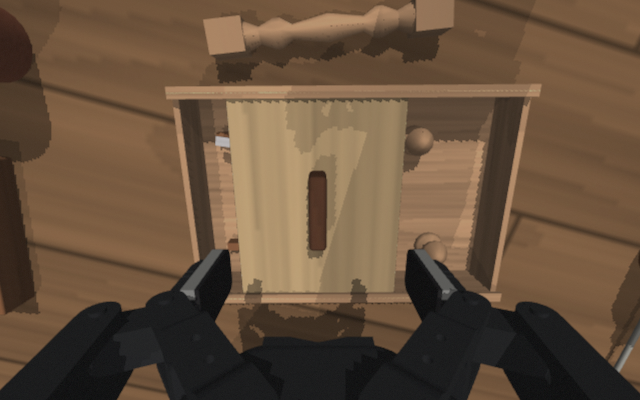

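The handle is at (308–327, 171–250), within 4 px of my prediction, and it sits centred between the fingers.

{"name": "carry_out", "arguments": {"increments": [[[0,0,-0.02],[0,0,0],0.05],[[0,0,-0.04],[0,0,0],0.05],[[0,0,-0.06],[0,0,0],0.05],[[0,0,-0.08],[0,0,0],0.05],[[0,0,-0.088],[0,0,0],0.04],[[0,0,-0.088],[0,0,0],0.02],[[0,0,-0.088],[0,0,0],0.005],[[0,0,-0.088],[0,0,0],0.005]], "force": 30}}

```text
t: 2.2
tool_pos: [545.5, 45.5, 64.2]
eef_rot: [69.6, 89.9, -5.3]
ft_force: [-1.2, 0.4, -2.3]
gripper_width: 0.157
```

{"name": "carry_out", "arguments": {"increments": [[[0,0,0],[0,0,0],0.005],[[0,0,0],[0,0,0],0.005],[[0,0,0],[0,0,0],0.005],[[0.0013,-0.005,0],[0,0,0],0.005],[[0.0026,-0.01,0],[0,0,0],0.005],[[0.0052,-0.02,0],[0,0,0],0.005],[[0.0078,-0.03,0],[0,0,0],0.005],[[0.0104,-0.04,0],[0,0,0],0.005]]}}

```text
t: 2.87
tool_pos: [556.8, 4.4, 64.2]
eef_rot: [78.2, 89.8, 3.1]
ft_force: [3.0, 2.4, 0.4]
gripper_width: 0.155
```

{"name": "carry_out", "arguments": {"increments": [[[0.0026,-0.01,0],[0,0,0],0.005],[[0.0052,-0.02,0],[0,0,0],0.005],[[0.0078,-0.03,0],[0,0,0],0.005],[[0.0104,-0.04,0],[0,0,0],0.005],[[0.0129,-0.048,0],[0,0,0],0.005],[[0.0137,-0.051,0],[0,0,0],0.005],[[0.0142,-0.053,0],[0,0,0],0.005],[[0.0142,-0.053,0],[0,0,0],0.005]]}}

```text
t: 3.53
tool_pos: [571.2, -47.7, 64.2]
eef_rot: [112.2, 89.8, 37.1]
ft_force: [4.4, 7.1, 1.6]
gripper_width: 0.153
```

{"name": "carry_out", "arguments": {"increments": [[[0.0002,-0.001,0],[0,0,0],0.005],[[0.0004,-0.002,0],[0,0,0],0.005],[[0.0006,-0.003,0],[0,0,0],0.005],[[0.0008,-0.004,0],[0,0,0],0.005],[[0.0008,-0.004,0],[0,0,0],0.005],[[0.0008,-0.004,0],[0,0,0],0.005],[[0.0008,-0.004,0],[0,0,0],0.005],[[0.0008,-0.004,0],[0,0,0],0.005]]}}

```text
t: 4.2
tool_pos: [571.2, -47.8, 64.2]
eef_rot: [157.2, 89.5, 82.1]
ft_force: [2.5, 20.2, 4.2]
gripper_width: 0.152
```

{"name": "carry_out", "arguments": {"increments": [[[-0.0007,0.003,0],[0,0,0],0.03],[[-0.0007,0.003,0],[0,0,0],0.05],[[-0.0007,0.003,0],[0,0,0],0.05],[[-0.0007,0.003,0.01],[0,0,0],0.06],[[-0.0007,0.003,0.03],[0,0,0],0.07],[[-0.0007,0.003,0.06],[0,0,0],0.07],[[-0.005,0.03,0.09],[0,0,0],0.07],[[-0.015,0.06,0.12],[0,0,0],0.07]]}}

```text
t: 4.87
tool_pos: [556.3, 5.8, 184.2]
eef_rot: [35.8, 89.9, -39.5]
ft_force: [-0.5, 0.3, -0.2]
gripper_width: 0.82
```

{"name": "carry_out", "arguments": {"increments": [[[-0.005,0.015,0.005],[0,0,0],0.0854],[[-0.01,0.03,0.01],[0,0,0],0.0854],[[-0.015,0.045,0.01],[0,0,0],0.0854],[[-0.02,0.06,0.01],[0,0,0],0.0854],[[-0.025,0.07,0.01],[0,0,0],0.0854],[[-0.025,0.075,0.01],[0,0,0],0.0854],[[-0.025,0.075,0.01],[0,0,0],0.0854],[[-0.025,0.075,0.01],[0,0,0],0.0854]]}}

```text
t: 5.53
tool_pos: [531.0, 81.7, 192.1]
eef_rot: [-2.7, 90.0, -77.7]
ft_force: [-0.9, 0.3, -0.2]
gripper_width: 1.0
```

```bash
python3 - <<'E'
from cell import manip, grab_frame, camera_model
from h import *
import pickle
s=manip.observe();print(s['t'],s['tool_pos'],s['eef_rot'],s['ft_force'],s['gripper_width'])
m=camera_model("wrist");im=grab_frame("wrist")[:,:,::-1];pickle.dump(m,open("m2.pkl","wb"));cv2.imwrite("pics/w2.png",im)
E
```

```text
5.5333 [531.00123593  81.71150389 192.10839703] [ -2.73000189  89.97054217 -77.73229977] [-0.93509575  0.26801709 -0.21978009] 0.999553875474781
```

View pics/w2.png

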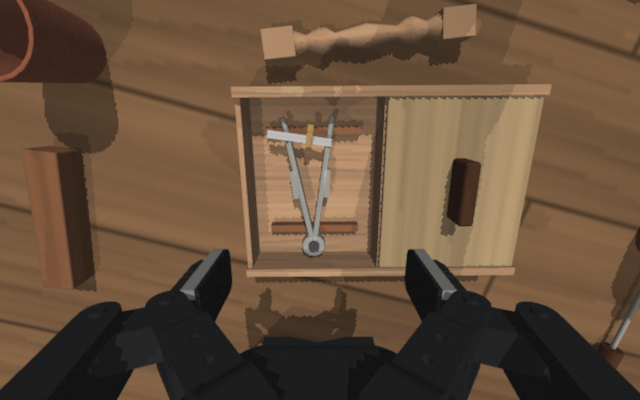

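```bash
python3 - <<'E'
from h import *
im=cv2.imread("pics/w2.png")
cv2.imwrite("pics/z2.png",cv2.resize(im[105:265,250:370],None,fx=3.75,fy=3.75,interpolation=cv2.INTER_CUBIC))
E
```

```text
(no output)
```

View pics/z2.png

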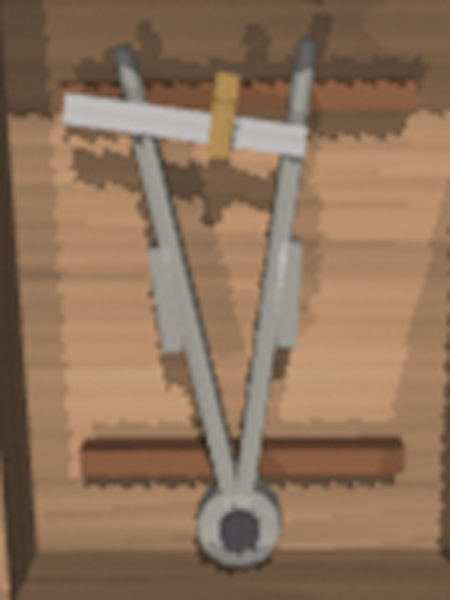

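```bash
python3 - <<'E'
from h import *
import pickle
m=pickle.load(open("m2.pkl","rb"))
g=lambda x,y,z:onz(m,(250+x/3.75,105+y/3.75),z)
C=np.array([551.2,18.4]);u=np.array([np.cos(np.radians(15)),np.sin(np.radians(15))]);v=np.array([-u[1],u[0]])
pv=g(238,530,31);pt=g(305,42,31);mt=g(125,50,31)
fl=[g(150,247,31),g(165,350,31)];fr=[g(300,240,31),g(296,347,31)]
rt=g(228,78,39);rb=g(221,157,39)
def box(p): return np.array([(p[:2]-C)@u,(p[:2]-C)@v]).round(1)
for n,p in dict(pv=pv,pt=pt,mt=mt,fl0=fl[0],fl1=fl[1],fr0=fr[0],fr1=fr[1],rt=rt,rb=rb).items():print(n,p.round(1),box(p), np.hypot(*(p-pv)[:2]).round(1))
ang=lambda p:np.degrees(np.arctan2(*(p-pv)[1::-1]))
print(ang(pt),ang(mt),np.radians(ang(mt)-ang(pt)))
# points along leg centerlines near fork
mid=(np.mean(fl,0)+np.mean(fr,0))/2;print("mid",mid, np.linalg.norm(np.mean(fl,0)-np.mean(fr,0)))
a=np.radians(ang(pt));r=(rt+rb)/2-pv
print("rider in calipers", r[0]*np.cos(a)+r[1]*np.sin(a), -r[0]*np.sin(a)+r[1]*np.cos(a))
E
```

```text
pv [462.1  67.4  31. ] [-73.4  70.4] 0.0
pt [603.   86.1  31. ] [67.5 52. ] 142.1
mt [588.6 131.8  31. ] [65.5 99.8] 142.0
fl0 [538.9 113.   31. ] [12.6 94.6] 89.3
fl1 [511.  101.9  31. ] [-17.3  91. ] 59.8
fr0 [551.6  73.1  31. ] [14.5 52.7] 89.7
fr1 [521.5  65.9  31. ] [-16.4  53.5] 59.5
rt [589.  103.4  39. ] [58.5 72.3] 132.0
rb [568.8 100.1  39. ] [38.2 74.3] 111.7
7.58115046625664 26.972069905810244 0.338435389209184
mid [530.72690972  88.45174623  31.        ] 39.70040720167285
rider in calipers 120.36395212436582 18.652071329541748
```

The calipers are found: pivot at (313,246), plain leg tip at (331,116), moving leg tip at (283,118), and rider at about (310,136). Their sizes match: 142 mm legs, 0.34 rad between them, and flats 40 mm apart. Next I go down to the flats.

{"name": "carry_out", "arguments": {"increments": [[[0,0.003,-0.02],[0,0,1],0.06],[[-0.0007,0.0068,-0.04],[0,0,2.4],0.06],[[-0.0007,0.0068,-0.065],[0,0,2.4],0.06],[[-0.0007,0.0068,-0.09],[0,0,2.4],0.06],[[-0.0007,0.0068,-0.11],[0,0,2.4],0.06],[[-0.0007,0.0068,-0.12],[0,0,2.4],0.06],[[-0.0007,0.0068,-0.12],[0,0,2.4],0.06],[[-0.0007,0.0068,-0.12],[0,0,2.4],0.06]], "force": 40}}

```text
t: 6.25
tool_pos: [530.3, 88.5, 72.0]
eef_rot: [-94.0, 90.0, -166.6]
ft_force: [-0.7, -0.4, 0.2]
gripper_width: 0.7
```

```bash
python3 - <<'E'
from cell import manip, grab_frame, camera_model
from h import *
import pickle
s=manip.observe();print(s['t'],s['tool_pos'],s['eef_rot'],s['ft_force'],s['gripper_width']*85.4)
m=camera_model("wrist");im=grab_frame("wrist")[:,:,::-1];pickle.dump(m,open("m3.pkl","wb"));cv2.imwrite("pics/w3.png",im)
E
```

```text
6.25 [530.31147623  88.48535306  72.01919408] [ -93.98609348   89.96539958 -166.62542336] [-0.74099294 -0.42154488  0.15079059] 59.76817891519677
```

View pics/w3.png

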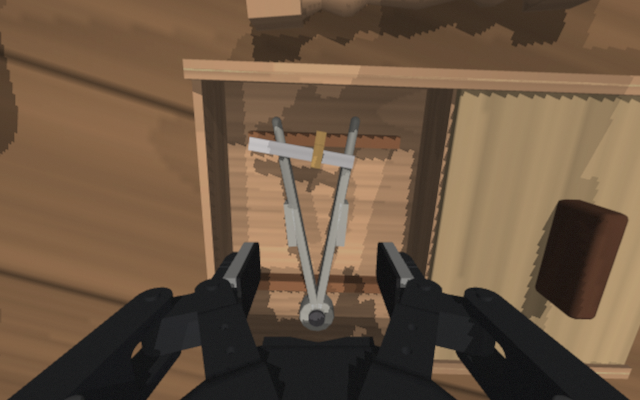

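The calipers are centred between the fingers: flats at about x = 291 and 342, pads at 250 and 390.

{"name": "carry_out", "arguments": {"increments": [[[0,0,-0.015],[0,0,0],0.06],[[0,0,-0.03],[0,0,0],0.06],[[0,0,-0.045],[0,0,0],0.06],[[0,0,-0.056],[0,0,0],0.06],[[0,0,-0.063],[0,0,0],0.055],[[0,0,-0.063],[0,0,0],0.05],[[0,0,-0.063],[0,0,0],0.045],[[0,0,-0.063],[0,0,0],0.042]]}}

```text
t: 6.97
tool_pos: [531.0, 89.0, 10.1]
eef_rot: [77.4, 89.9, 4.8]
ft_force: [-0.2, 1.0, -1.2]
gripper_width: 0.498
```

{"name": "carry_out", "arguments": {"increments": [[[0,0,0],[0,0,0],0.041],[[0,0,0],[0,0,0],0.04],[[0,0,0],[0,0,0],0.039],[[0,0,0],[0,0,0],0.038],[[0,0,0],[0,0,0],0.037],[[0,0,0],[0,0,0],0.036],[[0,0,0],[0,0,0],0.036],[[0,0,0],[0,0,0],0.036]]}}

```text
t: 7.63
tool_pos: [531.5, 89.1, 10.5]
eef_rot: [79.7, 89.8, 7.1]
ft_force: [-0.9, -0.6, 6.7]
gripper_width: 0.425
```

```bash
python3 - <<'E'
from cell import manip, grab_frame, camera_model
from h import *
import pickle
s=manip.observe();print(s['t'],s['tool_pos'],s['eef_rot'],s['ft_force'],s['gripper_width']*85.4)
m=camera_model("wrist");im=grab_frame("wrist")[:,:,::-1];cv2.imwrite("pics/w4.png",im)
cv2.imwrite("pics/side4.png",cv2.resize(grab_frame("side")[160:290,250:390,::-1],None,fx=4,fy=4,interpolation=cv2.INTER_CUBIC))
E
```

```text
7.6333 [531.45799261  89.14143301  10.47964231] [79.72084944 89.84407389  7.12578887] [-0.86021834 -0.55762022  6.70042413] 36.260746579040045
```

View pics/w4.png

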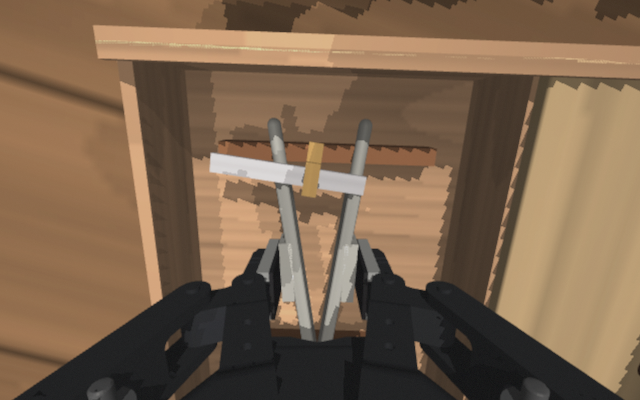

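View pics/side4.png

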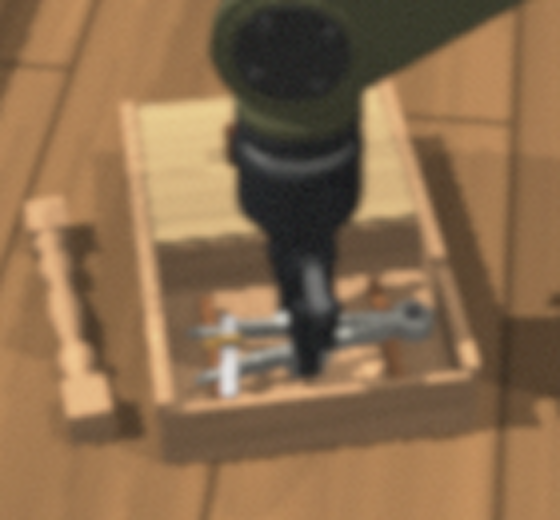

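{"name": "carry_out", "arguments": {"increments": [[[0,0,0],[0,0,0],0.035],[[0,0,0],[0,0,0],0.034],[[0,0,0],[0,0,0],0.033],[[0,0,0],[0,0,0],0.032],[[0,0,0],[0,0,0],0.031],[[0,0,0],[0,0,0],0.03],[[0,0,0],[0,0,0],0.03],[[0,0,0.002],[0,0,0],0.03]]}}

```text
t: 8.4
tool_pos: [530.8, 89.0, 11.7]
eef_rot: [73.2, 89.9, 0.6]
ft_force: [-0.6, 0.6, -1.2]
gripper_width: 0.355
```

{"name": "carry_out", "arguments": {"increments": [[[0,0,0.003],[0,0,0],0.03],[[0,0,0.007],[0,0,0],0.03],[[0,0,0.012],[0,0,0],0.03],[[0,0,0.018],[0,0,0],0.03],[[0,0,0.025],[0,0,0],0.03],[[0,0,0.03],[0,0,0],0.03],[[0,0,0.033],[0,0,0],0.03],[[0,0,0.034],[0,0,0],0.03]]}}

```text
t: 9.07
tool_pos: [530.8, 89.0, 46.1]
eef_rot: [77.2, 89.9, 4.6]
ft_force: [-0.1, 0.7, -1.4]
gripper_width: 0.353
```

```bash
python3 - <<'E'
from cell import manip, grab_frame, camera_model
from h import *
import pickle
s=manip.observe();print(s['t'],s['tool_pos'],s['eef_rot'],s['ft_force'],s['gripper_width']*85.4)
m=camera_model("wrist");im=grab_frame("wrist")[:,:,::-1];cv2.imwrite("pics/w5.png",im)
E
```

```text
9.0667 [530.75109322  88.9973357   46.08088548] [77.17963922 89.90597128  4.57972487] [-0.13210807  0.70026156 -1.35920426] 30.185357319823964
```

View pics/w5.png

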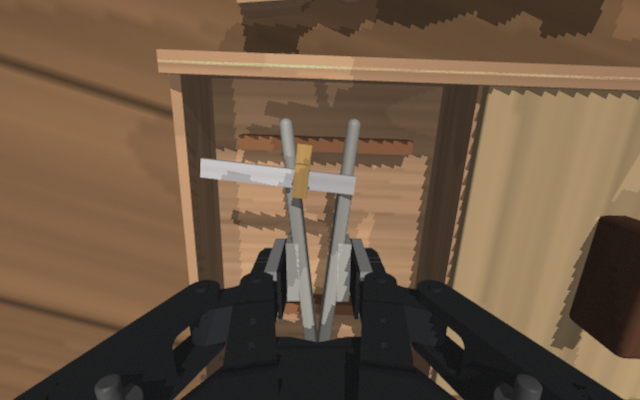

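They're held flat and clear of the rests. I'll lift them to about 10 cm above the box.

{"name": "carry_out", "arguments": {"increments": [[[0,0,0.006],[0,0,0],0.03],[[0,0,0.02],[0,0,0],0.03],[[0,0,0.04],[0,0,0],0.03],[[0,0,0.06],[0,0,0],0.03],[[0,0,0.08],[0,0,0],0.03],[[0,0,0.093],[0,0,0],0.03],[[0,0,0.1],[0,0,0],0.03],[[0,0,0.101],[0,0,0],0.03]]}}

```text
t: 9.78
tool_pos: [531.0, 89.0, 147.7]
eef_rot: [76.1, 89.8, 3.5]
ft_force: [0.8, -0.3, -0.1]
gripper_width: 0.353
```

{"name": "carry_out", "arguments": {"increments": [[[0,0,0],[0,0,0],0.0297],[[0,0,0],[0,0,0],0.0294],[[0,0,0],[0,0,0],0.0291],[[0,0,0],[0,0,0],0.0288],[[0,0,0],[0,0,0],0.0285],[[0,0,0],[0,0,0],0.0282],[[0,0,0],[0,0,0],0.028],[[0,0,0],[0,0,0],0.028]]}}

```text
t: 10.45
tool_pos: [530.1, 88.9, 145.9]
eef_rot: [-112.5, 90.0, 174.9]
ft_force: [0.0, -0.2, -1.4]
gripper_width: 0.337
```

```bash
cat > look.py <<'E'
from cell import manip, grab_frame, camera_model
from h import *
import pickle,sys
n=sys.argv[1]
s=manip.observe();print(s['t'],s['tool_pos'],s['ft_force'],s['gripper_width']*85.4)
m=camera_model("wrist");ims=[grab_frame("wrist")[:,:,::-1] for _ in range(1)]
pickle.dump((m,s),open(f"m_{n}.pkl","wb"));cv2.imwrite(f"pics/{n}.png",ims[0])
cv2.imwrite(f"pics/{n}z.png",cv2.resize(ims[0][100:240,180:380],None,fx=4,fy=4,interpolation=cv2.INTER_CUBIC))
E
python3 look.py w6
```

```text
10.45 [530.10770591  88.9497025  145.883817  ] [ 0.04627199 -0.15696171 -1.35608785] 28.78895326951852
```

View pics/w6z.png

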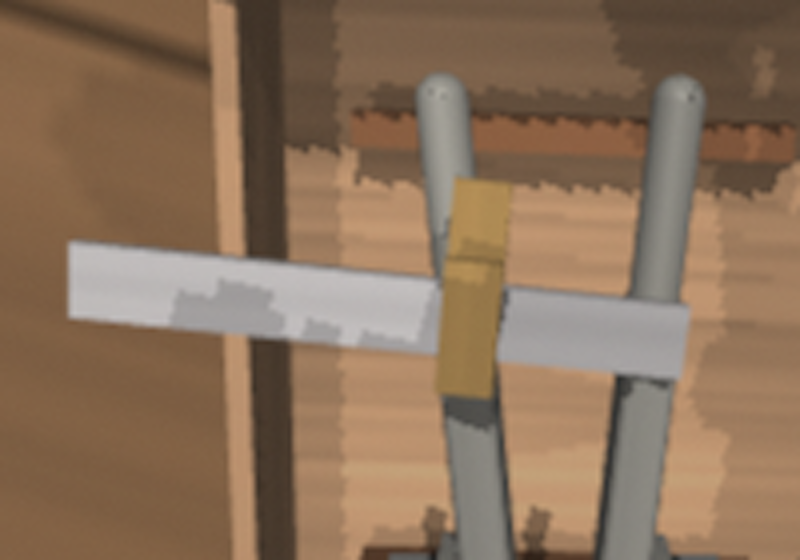

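```bash
cat > meas.py <<'E'
from h import *
import pickle,sys
def cross(vals,thr,xs,first=True):
    # subpixel crossings of thr
    out=[]
    for i in range(len(vals)-1):
        if (vals[i]-thr)*(vals[i+1]-thr)<0: out.append((xs[i]+(thr-vals[i])/(vals[i+1]-vals[i]),np.sign(vals[i+1]-vals[i])))
    return out
def run(n,U0=5.3):
    im=cv2.imread(f"pics/{n}.png");m,s=pickle.load(open(f"m_{n}.pkl","rb"))
    und=s['tool_pos'][2]+U0
    hsv=cv2.cvtColor(im,cv2.COLOR_BGR2HSV);S=hsv[:,:,1].astype(float)
    # gold mask
    # gray mask
    for y in [125,130,135,140,145,150,158,165,172,180,185,190,195,200,205,210,215,220,225]:
        xs=np.arange(270,365);r=S[y,270:365]
        print(y,[(round(x,1),int(sg)) for x,sg in cross(r,70,xs)])
if __name__=="__main__":run(sys.argv[1])
E
python3 meas.py w6; python3 - <<'E'
import cv2
im=cv2.imread("pics/w6.png");h=cv2.cvtColor(im,cv2.COLOR_BGR2HSV)
for y in (170,185,192,205): print(y,[tuple(int(a) for a in h[y,x]) for x in range(285,312)])
E
```

```text
125 [(np.float64(297.2), 1), (np.float64(342.2), -1), (np.float64(356.4), 1)]
130 [(np.float64(283.9), -1), (np.float64(297.2), 1), (np.float64(341.6), -1), (np.float64(355.6), 1)]
135 [(np.float64(284.5), -1), (np.float64(297.6), 1), (np.float64(341.5), -1), (np.float64(354.6), 1)]
140 [(np.float64(284.5), -1), (np.float64(298.5), 1), (np.float64(340.6), -1), (np.float64(354.3), 1)]
145 [(np.float64(285.4), -1), (np.float64(292.9), 1), (np.float64(339.9), -1), (np.float64(353.5), 1)]
150 [(np.float64(286.1), -1), (np.float64(292.5), 1), (np.float64(339.5), -1), (np.float64(352.6), 1)]
158 [(np.float64(287.1), -1), (np.float64(291.6), 1), (np.float64(338.5), -1), (np.float64(351.6), 1)]
165 [(np.float64(287.6), -1), (np.float64(290.5), 1), (np.float64(337.9), -1), (np.float64(350.7), 1)]
172 [(np.float64(290.2), 1), (np.float64(305.2), -1), (np.float64(319.6), 1), (np.float64(336.9), -1), (np.float64(349.7), 1)]
180 [(np.float64(289.5), 1), (np.float64(304.5), -1), (np.float64(352.2), 1)]
185 [(np.float64(289.2), 1), (np.float64(303.7), -1), (np.float64(351.3), 1)]
190 [(np.float64(3
[... 1652 characters left out ...]
2), (18, 132, 153), (18, 130, 153), (18, 132, 151), (18, 130, 151), (18, 132, 149), (18, 130, 149), (18, 133, 149), (18, 133, 149), (18, 132, 151), (18, 120, 115), (14, 95, 123), (14, 102, 167), (14, 105, 178), (13, 105, 180), (14, 104, 179), (14, 104, 179), (14, 105, 179), (14, 105, 178)]
205 [(14, 104, 184), (14, 105, 185), (14, 103, 185), (14, 103, 185), (14, 103, 185), (14, 96, 154), (15, 44, 116), (20, 18, 126), (23, 17, 122), (23, 18, 112), (20, 16, 95), (24, 16, 78), (24, 16, 78), (24, 16, 80), (18, 16, 81), (24, 16, 81), (18, 16, 82), (20, 19, 79), (24, 16, 79), (24, 17, 75), (13, 71, 104), (14, 99, 162), (14, 105, 185), (14, 105, 184), (14, 106, 183), (14, 105, 183), (14, 104, 184)]
```

```bash
cat > meas.py <<'E'
from h import *
import pickle,sys
def lines(n):
    im=cv2.imread(f"pics/{n}.png");m,s=pickle.load(open(f"m_{n}.pkl","rb"))
    hsv=cv2.cvtColor(im,cv2.COLOR_BGR2HSV);return im,hsv[:,:,1].astype(float),m,s
def cr(r,x0,thr,sg):
    return [x0+i+(thr-r[i])/(r[i+1]-r[i]) for i in range(len(r)-1) if (r[i]-thr)*(r[i+1]-thr)<0 and np.sign(r[i+1]-r[i])==sg]
def run(n,U0=5.3):
    im,S,m,s=lines(n);und=s['tool_pos'][2]+U0
    def pts(rows,x0,x1,thr,sg,z,idx=0):
        o=[]
        for y in rows:
            c=cr(S[y,x0:x1],x0,thr,sg)
            if c:o.append(onz(m,(c[idx],y),z)[:2])
        return np.array(o)
    def fit(p):
        vx,vy,a,b=cv2.fitLine(p.astype(np.float32),cv2.DIST_HUBER,0,.01,.01).ravel();
        d=np.array([vx,vy]);d*=np.sign(d[0]);return np.array([a,b]),d
    lt=und+14
    low=range(202,222)
    mL=fit(pts(low,280,300,60,-1,lt));mR=fit(pts(low,296,316,60,1,lt))
    pL=fit(pts(low,318,340,60,-1,lt));pR=fit(pts(low,336,360,60,1,lt))
    rr=range(174,187)
    rL=fit(pts(rr,278,297,70,1,und+22));rR=fit(pts(rr,297,312,90,-1,und+22))
    rRb=fit(pts(rr,297,312,90,-1,und+17))
    ang=lambda l:np.degrees(np.arctan2(l[1][1],l[1][0]))
    for k,l in dict(mL=mL,mR=mR,pL=pL,pR=pR,rL=rL,rR=rR).items():print(k,l[0].round(2),ang(l).round(2))
    # frame: plain leg x-axis from pR
    x=pR[1];y=np.array([-x[1],x[0]])
    o=pR[0]+3*y   # on plain centreline
    Y=lambda p:(p-o)@y; X=lambda p:(p-o)@x
    xr=X((rL[0]+rR[0])/2)
    at=lambda l:Y(l[0])+(xr-X(l[0]))*(l[1]@y)/(l[1]@x)
    print("plain width",at(pL)+3,"moving L,R",at(mL),at(mR),"width",at(mL)-at(mR))
    print("rider L,R",at(rL),at(rR),at(rRb),"width",at(rL)-at(rR))
    print("leg centre by L edge",at(mL)-3*1.013,"rider by L",at(rL)-3,"mid",(at(rL)+at(rR))/2, "DIFF(L)",at(mL)-3*1.013-(at(rL)-3), "angle",np.radians(ang(mL)-ang(pR)))
    print("cam z",m['pose'][:3,3])
if __name__=="__main__":run(sys.argv[1])
E
python3 meas.py w6
```

```text
mL [556.24 108.71] 21.73
mR [557.54 102.5 ] 22.53
pL [560.45  91.32] 11.4
pR [562.76  85.28] 11.77
rL [570.51 112.76] 10.89
rR [572.29 107.21] 10.18
plain width 6.288283 moving L,R 23.91752 17.788544 width 6.128977
rider L,R 22.315548 16.524326 16.623373 width 5.7912216
leg centre by L edge 20.878521 rider by L 19.315548 mid 19.419937 DIFF(L) 1.562973 angle 0.1738611
cam z [597.66425444 109.42334998 289.49577998]
```

The leg is about 1.4 mm outside the rider, so it needs about 0.9 mm more closing at the flats.

{"name": "carry_out", "arguments": {"increments": [[[0,0,0],[0,0,0],0.0277],[[0,0,0],[0,0,0],0.0274],[[0,0,0],[0,0,0],0.0272],[[0,0,0],[0,0,0],0.0272],[[0,0,0],[0,0,0],0.0272],[[0,0,0],[0,0,0],0.0272],[[0,0,0],[0,0,0],0.0272],[[0,0,0],[0,0,0],0.0272]]}}

```text
t: 11.17
tool_pos: [530.1, 88.9, 146.0]
eef_rot: [-149.1, 90.0, 138.3]
ft_force: [0.3, 0.1, -1.5]
gripper_width: 0.326
```

```bash
python3 look.py w7;python3 meas.py w7
```

```text
11.1667 [530.12828443  88.94277666 145.98960132] [ 0.32698526  0.1400694  -1.52885019] 27.820887008440874
mL [555.3  107.67] 21.12
mR [557.25 101.8 ] 21.85
pL [560.2   91.72] 11.51
pR [562.66  85.76] 12.02
rL [570.64 113.37] 13.45
rR [572.38 107.81] 12.27
plain width 6.2050524 moving L,R 22.5913 16.547024 width 6.0442753
rider L,R 22.347208 16.534763 16.69787 width 5.8124447
leg centre by L edge 19.5523 rider by L 19.347208 mid 19.440987 DIFF(L) 0.20509148 angle 0.15873773
cam z [597.66175358 109.42476113 289.61927584]
```

View pics/w7z.png

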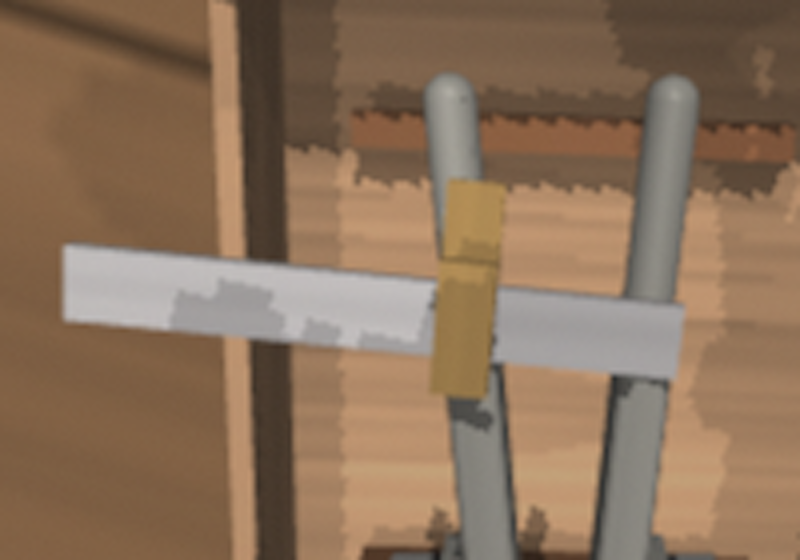

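```bash
cat >> meas.py <<'E'
    im,S,m,s=lines(sys.argv[1]);und=s['tool_pos'][2]+5.3
    A=[]
    for z in (14,9):
      for rows in (range(128,142),range(202,222)):
        for y in rows:
            a=cr(S[y,278:300],278,60,-1);b=cr(S[y,292:316],292,60,1)
            if a and b:A.append((z,y,*onz(m,((a[0]+b[-1])/2,y),und+(14 if rows[0]>200 else z))[:2]))
    A=np.array(A)
    R=[]
    for y in range(174,187):
        a=cr(S[y,278:297],278,70,1);b=cr(S[y,297:312],297,90,-1)
        if a and b:R.append(onz(m,((a[0]+b[-1])/2,y),und+22)[:2])
    R=np.mean(R,0);th=np.radians(12.);yv=np.array([-np.sin(th),np.cos(th)])
    for z in (14,9):
        q=A[A[:,0]==z][:,2:].astype(np.float32);vx,vy,a,b=cv2.fitLine(q,cv2.DIST_L2,0,.01,.01).ravel()
        n=np.array([-vy,vx]);n*=np.sign(n[1]);print("combined fit: leg - rider (mm)",z,(np.array([a,b])-R)@n,np.degrees(np.arctan2(vy,vx)))
E
python3 meas.py w7|tail -2
```

```text
File "meas.py", line 39
    im,S,m,s=lines(sys.argv[1]);und=s['tool_pos'][2]+5.3
IndentationError: unexpected indent
```

```bash
sed -i 's/^if __name__.*/if __name__=="__main__":\n    run(sys.argv[1])/' meas.py
python3 meas.py w7|tail -2
```

```text
combined fit: leg - rider (mm) 14 0.07129847878000392 21.30039
combined fit: leg - rider (mm) 9 0.2785929993827326 22.022104
```

{"name": "carry_out", "arguments": {"increments": [[[0,0,0],[0,0,0],0.0271],[[0,0,0],[0,0,0],0.0271],[[0,0,0],[0,0,0],0.0271],[[0,0,0],[0,0,0],0.0271],[[0,0,0],[0,0,0],0.0271],[[0,0,0],[0,0,0],0.0271],[[0,0,0],[0,0,0],0.0271],[[0,0,0],[0,0,0],0.0271]]}}

```text
t: 11.88
tool_pos: [530.1, 88.9, 146.0]
eef_rot: [-99.3, 90.0, -171.9]
ft_force: [-0.3, 0.3, -1.5]
gripper_width: 0.314
```

```bash
python3 look.py w8;python3 meas.py w8; python3 - <<'E'
from cell import grab_frame
import cv2
a=cv2.resize(grab_frame("side")[120:290,220:420,::-1],None,fx=3,fy=3,interpolation=cv2.INTER_CUBIC);cv2.imwrite("pics/side8.png",a)
E
```

```text
11.8833 [530.11121578  88.94852813 145.97347   ] [-0.25139774  0.32060067 -1.49052201] 26.831810264311706
mL [556.03 107.88] 21.21
mR [558.34 102.18] 21.88
pL [560.14  91.76] 11.52
pR [563.74  86.05] 12.1
rL [570.42 113.37] 12.97
rR [572.16 107.82] 13.09
plain width 6.1850038 moving L,R 22.444727 16.380028 width 6.064699
rider L,R 22.310577 16.506771 16.687494 width 5.8038063
leg centre by L edge 19.405727 rider by L 19.310577 mid 19.408674 DIFF(L) 0.095149994 angle 0.15891245
cam z [597.66357268 109.42486018 289.61567421]
combined fit: leg - rider (mm) 14 -0.06599460996343239 21.265638
combined fit: leg - rider (mm) 9 0.13796599454494066 21.985199
```

View pics/w8.png

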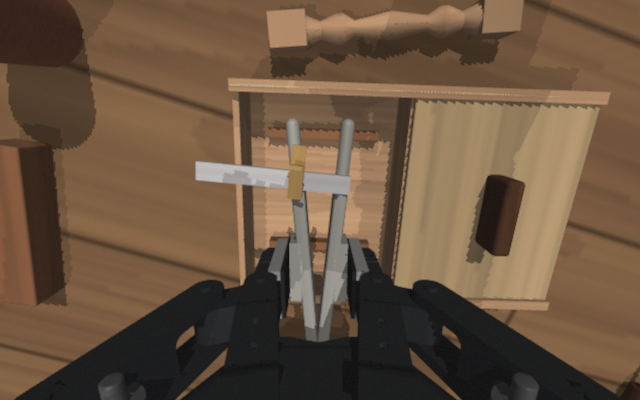

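View pics/side8.png

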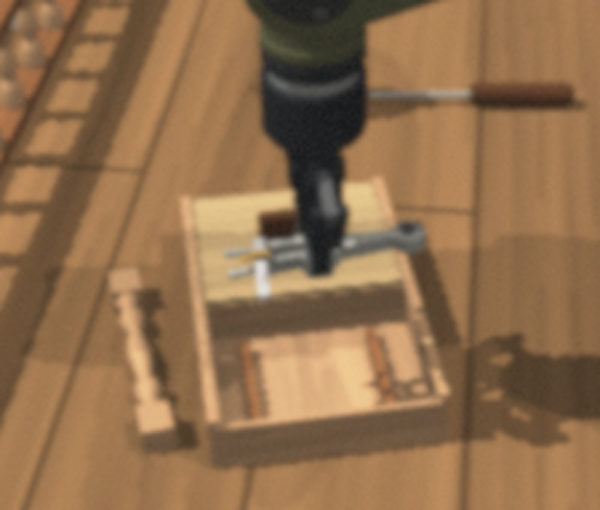

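{"name": "carry_out", "arguments": {"increments": [[[0,0,0],[0,0,0],0.0271],[[0,0,0],[0,0,0],0.0271],[[0,0,0],[0,0,0],0.0271],[[0,0,0],[0,0,0],0.0271],[[0,0,0],[0,0,0],0.0271],[[0,0,0],[0,0,0],0.0271],[[0,0,0],[0,0,0],0.0271],[[0,0,0],[0,0,0],0.0271]]}}

```text
t: 12.65
tool_pos: [530.1, 88.9, 146.0]
eef_rot: [-148.6, 90.0, 138.8]
ft_force: [-0.3, 0.1, -1.4]
gripper_width: 0.322
```

```bash
python3 look.py w9;python3 meas.py w9|tail -5; python3 - <<'E'
from h import *
import pickle
for n in ("w2","w9"):
    x=pickle.load(open("m2.pkl" if n=="w2" else "m_w9.pkl","rb"));m=x[0] if n=="w9" else x
    # cover/handle position at stop: predicted handle bottom/top
    C=np.array([551.2,18.4]);u=np.array([.9659,.2588]);v=np.array([-.2588,.9659])
    print(n,[proj(m,[*(C+a*u-70*v+b*v),82]).round(0) for a,b in((-30,-7),(30,7))])
E
```

```text
12.65 [530.11210051  88.94195145 145.99137294] [-0.33293916  0.0535394  -1.40800817] 27.470587367648747
rider L,R 22.317463 16.514883 16.71249 width 5.80258
leg centre by L edge 19.381184 rider by L 19.317463 mid 19.416172 DIFF(L) 0.0637207 angle 0.1593437
cam z [597.66341998 109.42475525 289.61583574]
combined fit: leg - rider (mm) 14 -0.06262861090803643 21.263388
combined fit: leg - rider (mm) 9 0.14218411416628746 21.982975
w2 [array([473., 226.]), array([467., 161.])]
w9 [array([509., 257.]), array([508., 180.])]
```

```bash
python3 -c "
from cell import manip
print(manip.finish_job())"
```

```text
the job is handed in; nothing more can be done
None
```

I opened the cover fully and lifted the calipers. They are now held at the rider's gap, and I handed the job in at about 12.7 s of the 51 s allowed.

- **Cover:** I pulled it by its handle until it hit the end stop. The wrist force rose to about 20 N without further movement, about 1 mm short of the position I'd worked out for fully open. The last pictures show its edge at the divider.
- **Lift:** I pinched the calipers at the finger flats and raised them level. Their underside is about 151 mm above the bench, roughly 10 cm above the box's 46–55 mm walls. That height is worked out from the tool height at the grasp, not measured separately. The wrist force shows about 1.4 N of load.
- **Gap:** In the last two pictures, 0.7 s apart, the moving leg's centreline was within about 0.15 mm of the rider's centre. My estimates ranged from -0.06 to +0.14 mm, and nothing moved between the two. The fingers never came near the rider.

**Disagreements:** the gripper's own opening reading wandered between 26.8 and 27.8 mm around the 27.1–27.2 mm commanded, so I set the gap from the pictures. The angle taken from the leg edges was 0.159 rad, against the roughly 0.167 rad implied by the rider's position. I put that down to the short stretch of leg I could fit, and went by the leg-to-rider comparison.

The arm didn't go near the other things on the bench, and the spindle, blank and cup looked undisturbed in the last wrist picture. The two finials are now under the cover, so I couldn't check them.

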